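Tip the vial rack flat in its tray and flip the clamp over it

TASK

The white vial rack stands on end in its steel tray: push it over with the fingertips so that it lies flat in the tray with its holes facing up. Then push the hinged clamp arm at the other end of the tray over, all the way down onto the rack. Only push: do not grip or lift anything, and leave the other things on the bench alone.

Things in the scene. Friction and masses are not known exactly. Their poses are not given: they have to be found in the camera images.
- tray: Fixed shallow steel tray on the bench, at any yaw. Origin: on the bench under its middle; x along its length, z up. Floor top 4 mm above the bench; inside 210 x 108 mm (x +-105, y +-54), with a lip 5 mm thick all round, its top 12 mm above the bench. The rack stands at the +x end; the clamp's bracket, two cheeks 60 mm high at y +-16 to 24 mm, stands beyond the lip of the -x end.
- rack: Loose white plastic vial rack, 150 x 80 x 40 mm, 0.18-0.35 kg, standing on its 80 x 40 end, square to the tray (0.02 rad), near tray x 82, y 0 mm. Origin: centre of that end (4 mm above the bench); z along its length, y its width, x its thickness. Its +x face is the top with 12 holes, looking to tray +x; -x is the solid base. To lie on its base, length along the tray: x up, origin 24 mm high.
- rack_head (a point): Centre of the rack's other end face, 150 mm from its origin along its z: on top while it stands. Pushed near here on the hole face towards the clamp (tray -x), the rack tips about its lower edge; past 15 degrees (about 30 mm of push at 115 mm height) it falls by itself onto its base, this end coming to lie just short of the clamp bracket, where the clamp comes down on it.
- clamp_hinge (a point): Middle of the clamp's hinge pin, fixed to the tray at tray x = -122, y = 0, 53 mm above the bench; the pin runs along tray y, between the cheeks (each 22 mm long in x).
- clamp (a joint): Hinge angle (rad) of the aluminium clamp arm: 0 = arm level along tray +x, its rubber pad just on a rack lying in the tray; pi/2 = arm pointing straight up; it starts at 1.6 to 2.0, leaning outwards over the tray's -x end, and can go from -0.05 to 2.1. A stiff hinge (0.05 N m): it stays where it is left and takes about 1 N at the arm's end.
- clamp_tip (a point): Middle of the clamp arm's free end, 78 mm from the hinge pin. The arm is a flat bar 78 mm long from the pin, 26 mm wide (tray y), 8 mm thick, centred on the line from pin to this point. Under it (the side that ends facing down) is a rubber pad 20 mm across and 5 mm thick, 66 mm from the pin.
- vial_a: Small glass vial, 15 mm across, 32 mm high, standing beside the tray on its +y side. To be left alone. Origin: centre of its underside.
- vial_b: The same on the tray's -y side.
- bottle: Amber bottle, 70 mm across, 150 mm high, on the left of the bench; leave alone. Origin: centre of its underside.
- beaker: Glass beaker, 66 mm across, 80 mm high, on the left of the bench; leave alone. Origin: centre of its underside.
- screwdriver: Screwdriver lying on the right of the bench; leave alone.
- mouse: Black computer mouse, 105 x 60 x 24 mm, at the far right; leave alone. Origin: centre of its underside.

How it is judged (in metres and radians):
On the way, in this order (a step that is already met when the one before it is completed fails the run):
1. the rack lies flat in the tray, holes up, while the clamp is still open (above 0.8 rad) (angle between rack's own x axis and vertical below 0.08 rad and z of rack in the frame of tray between 0.018 and 0.03 m and y of rack in the frame of tray between -0.04 and 0.04 m and x of rack in the frame of tray between 0.035 and 0.082 m and value of joint clamp above 0.8 rad), for 0.2 s.
2. the clamp arm is pushed over and down on the rack (value of joint clamp below 0.1 rad), for 0.2 s.
At the end, for the whole second after the job is handed in: The rack lies flat in the tray, holes up (within 0.08 rad), its origin 18 to 30 mm above the bench, within 40 mm of the tray's centre line and at tray x 35 to 82 mm, so that its end is under the clamp; the clamp joint reads below 0.1 rad; the rack is at rest (angle between rack's own x axis and vertical below 0.08 rad and z of rack in the frame of tray between 0.018 and 0.03 m and y of rack in the frame of tray between -0.04 and 0.04 m and x of rack in the frame of tray between 0.035 and 0.082 m and value of joint clamp below 0.1 rad and linear speed of rack below 0.02 m/s); the robot touches nothing.
It fails at once if the vial rack is lifted (its origin more than 45 mm above the bench; standing it is at 4 mm, lying at 24 mm) (height (world z) of rack above 0.045 m).
It fails at once if the rack is gripped: the TCP is inside the rack's outline (the open fingers straddle it) and the fingers bear on it with more than 20 N (x of the grasp point in the frame of rack between -0.017 and 0.017 m and y of the grasp point in the frame of rack between -0.037 and 0.037 m and z of the grasp point in the frame of rack between 0 and 0.167 m and contact force between the fingers and rack above 20 N).
It fails at once if the clamp arm is gripped: the TCP is inside the arm's outline (the open fingers straddle it) and the fingers bear on it with more than 20 N (x of the grasp point in the frame of clamp_tip between -0.065 and 0.016 m and y of the grasp point in the frame of clamp_tip between -0.012 and 0.012 m and z of the grasp point in the frame of clamp_tip between -0.006 and 0.006 m and contact force between the fingers and tray above 20 N).
It fails at once if another thing on the bench is shifted by more than 30 mm (distance of any of vial_a, vial_b, bottle, beaker, screwdriver, mouse from where it was at the start of the episode above 0.03 m).
It fails at once if a vial, the bottle or the beaker is knocked over (tilted more than 0.6 rad) (angle between any of vial_a, vial_b, bottle, beaker's own z axis and vertical above 0.6 rad).
It also fails if it takes over 45 s, if anything falls off the work surface, if the arm or the gripper's body presses on something with over 40 N, if the wrist force passes 120 N, or if a joint passes its speed limit or range.

ROBOT

A 6-joint arm with a two-finger parallel gripper is mounted at the origin on the work surface. World frame = base frame: x ahead of the robot, y to its left, z up, the work surface at z = 0. Lengths are in m, angles in degrees, forces in N, time in s.
With the tool pointing down it reaches from about 0.275 to 1 m from the base axis. Payload 8.4 kg.
Tool frame: the origin (TCP) lies between the finger pads, 19 mm behind the fingertips; this is the grasp point; z points along the fingers, x is the direction in which the jaws open and shut, and the axes are right-handed (so a half turn about z gives the same grasp; the last joint's range is limited). The gripper opens to 85 mm and grips with 20 to 120 N. Pads are 22 mm wide; open, the fingers measure 114 mm over their backs; the gripper's body (76 mm by 85 mm) begins 54 mm behind the grasp point. The pads swing forward as they close: fully open they stand 13 mm farther back than shut.
Start: joints at [73.545, 20.225, 93.587, -0, 66.188, -0.138], TCP at [0.176, 0.6, 0.25] pointing down, gripper open.
Joint ranges: [-150.9, 150.9], [-52.94, 120.26], [3.33, 152.33], [-74.26, 254.26], [0, 154.13], [-172.89, 172.89]. Speed limits (degrees/s): [127.2, 127.2, 159.86, 180, 180, 180].

INTERFACE

Orientations are given as a 3x3 rotation matrix whose columns are the frame's x, y, z axes.
In Python, from cell import * gives the robot as it stands. The module is installed in compiled form; this text tells all that it offers.
- The arm moves only by the tool drive_tool, never from a script. Its argument "commands" is a list of rows, each an object of numbers: "jaw": the finger opening in cm, from 0 to 8.54; "x", "y", "z": the shift along the world's x, y, z in cm; "roll": the turn about the world's z in degrees. In form: [{"jaw": .., "x": .., "y": .., "z": .., "roll": ..}, ...]. A call has 1 to 20 rows; each row is the pose to reach, as a shift and turn from the pose commanded when the call began; what a row does not reach only later rows make up. A row lasts 1/12 s, in which the tool goes at most 41.7 mm and 7.16 degrees, less where a joint would pass 70% of its speed; a pose out of reach is approached as far as the arm can. A call with a gripper value outside its range is refused whole. The fingers move at their own pace and stop on an object; the grip force is fixed at half the most. Time passes only in rows, so rows that repeat a pose let the fingers close. It gives the time, the measured TCP pose, the force and the opening at its end, in the units of the state.
- read_state(): the state, without advancing time (a new reading comes with each control period).
- camera(name): name is "side" or "top"; returns the picture (480x640x3 uint8, blue, green, red); there is no depth.
- camera_params(name): a dict with "K" (3x3 intrinsics, pixels), "dist" ([k1, k2, p1, p2, k3] as OpenCV has them; the pictures are not rectified), "xyz" and "attitude" of the camera in the world. Camera axes: x right, y down, z forward; pixel columns grow to the right and rows downward; lengths in m; the calibration is good to about 2 mm. A picture is of the moment at which its call begins. camera_params takes no time and is no camera call.
- job_done(): hands the job in, once; it reports no verdict.
The state is a dict: "t": time; "joint_pos": joint angles; "dq": joint speeds; "joint_efforts": joint torques, N m; "tcp_pos": TCP position; "eef_rot": TCP orientation; "force": force on the tool from outside, world axes, zero at the start; "ft_torque": the same for the moment, N m; "grip_width": opening from 0.0 (shut) to 1.0 (fully open).
Only numpy, scipy, OpenCV 4.12 (cv2) and the standard library are available. Lean on these libraries where they do the work, as an engineer would, in place of code of your own. Each camera call takes 0.05 s, during which the arm holds its last target. There are 200 camera calls.

## Working session

There is one attempt and no reset: what is moved stays moved. The work goes in short steps, Python scripts to look and compute and a tool call to move; the robot and the scene stay as the last step left them, time stands still between calls to the robot, and variables do not carry over. Pictures are saved under pics/ and viewed, about 8 in all and at most 12, crops included, and the job is handed in when it is done.

Besides the shell and the picture viewer there is one more tool, called after "Request:" as name(argument=value, ...) on one line, values as JSON. drive_tool: Moves the arm, as the interface text tells. Its arguments: {"type":"object","properties":{"commands":{"type":"array"}},"required":["commands"]}

```bash
mkdir -p pics
cat > h.py <<'E'
from cell import *
import numpy as np, cv2
def cam(n):
    p=camera_params(n); return np.array(p["K"],float),np.array(p["dist"],float),np.array(p["xyz"],float),np.array(p["attitude"],float)
def onplane(n,uv,z):
    K,d,c,R=cam(n); q=cv2.undistortPoints(np.array(uv,float).reshape(-1,1,2),K,d).reshape(-1,2)
    r=np.c_[q,np.ones(len(q))]@R.T
    return c+r*((z-c[2])/r[:,2])[:,None]
def proj(n,P):
    K,d,c,R=cam(n); return cv2.projectPoints(np.array(P,float).reshape(-1,3),cv2.Rodrigues(R.T)[0],-R.T@c,K,d)[0].reshape(-1,2)
E
python3 - <<'E'
from h import *
for n in("top","side"):
    cv2.imwrite(f"pics/{n}1.png",camera(n)); print(camera_params(n))
E
```

```text
{'K': array([[445.36404701,   0.        , 327.29496312],
       [  0.        , 445.36404701, 240.83783496],
       [  0.        ,   0.        ,   1.        ]]), 'dist': array([0.00750687, 0.        , 0.        , 0.        , 0.        ]), 'xyz': array([0.36114342, 0.02057039, 1.07571028]), 'attitude': array([[-0.08228916, -0.97008589,  0.22838973],
       [-0.99658035,  0.08181917, -0.01154227],
       [-0.00748966, -0.22855852, -0.97350137]])}
{'K': array([[582.53011267,   0.        , 323.1118541 ],
       [  0.        , 582.53011267, 246.15994813],
       [  0.        ,   0.        ,   1.        ]]), 'dist': array([0.06076993, 0.        , 0.        , 0.        , 0.        ]), 'xyz': array([0.39124278, 0.95973004, 0.91999929]), 'attitude': array([[-0.98288766, -0.10584264,  0.15076201],
       [-0.18353246,  0.63261635, -0.75240441],
       [-0.01573805, -0.76719873, -0.64121636]])}
```

View pics/top1.png

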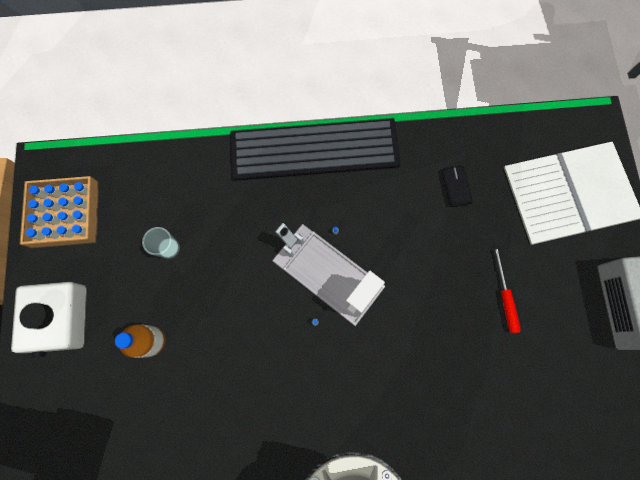

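View pics/side1.png

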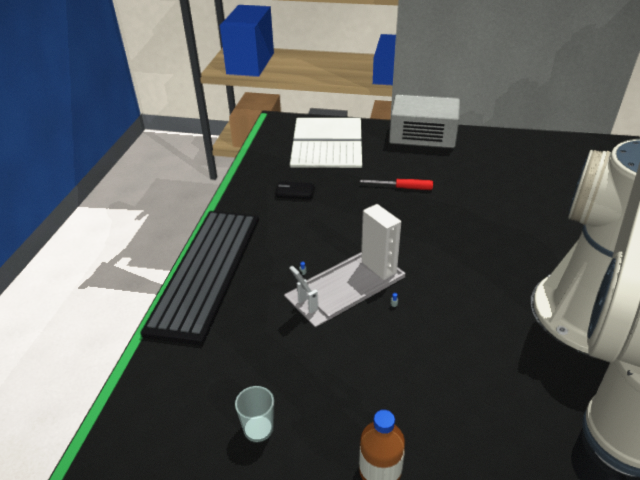

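The top view shows the tray with its clamp end near (289,242) and the rack top near (366,292). The vials are at (335,230) and (315,322). The side view agrees. I'll enlarge a crop and compute rough positions.

Run:
```python
from h import *
a=cv2.imread("pics/top1.png")[210:340,255:405]; b=cv2.imread("pics/side1.png")[195:335,270:420]
cv2.imwrite("pics/c1.png",np.hstack([cv2.resize(a,(400,347),interpolation=2),cv2.resize(b,(400,347),interpolation=2)]))
t=cv2.imread("pics/top1.png"); g=t.min(2)
m=(g>85).astype(np.uint8); m[:215]=0;m[335:]=0;m[:,:265]=0;m[:,395:]=0
cs=cv2.findContours(m,0,1)[0]; c=max(cs,key=cv2.contourArea)
print(cv2.approxPolyDP(c,3,True).reshape(-1,2).tolist())
w=(g>200).astype(np.uint8); w[:260]=0;w[320:]=0;w[:,:335]=0;w[:,395:]=0
c=max(cv2.findContours(w,0,1)[0],key=cv2.contourArea); r=cv2.minAreaRect(c); print(r,cv2.approxPolyDP(c,3,True).reshape(-1,2).tolist())
print(onplane("top",cv2.boxPoints(r),.154), onplane("top",[r[0]],.154))
```

```text
[[282, 223], [276, 232], [286, 244], [272, 260], [355, 325], [384, 287], [384, 281], [303, 224], [293, 234]]
((365.57379150390625, 291.31146240234375), (21.254125595092773, 38.154991149902344), 39.80556869506836) [[370, 271], [347, 299], [360, 311], [383, 287], [383, 281]]
[[ 0.4511861  -0.01697024  0.154     ]
 [ 0.5077974  -0.0734729   0.154     ]
 [ 0.47653408 -0.10426051  0.154     ]
 [ 0.42078807 -0.04772207  0.154     ]] [[ 0.46381173 -0.06045695  0.154     ]]
```

View pics/c1.png

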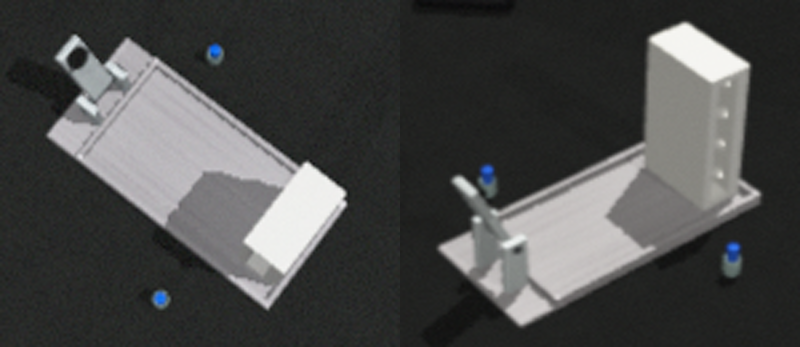

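The crop confirms the hole face looks towards tray +x, away from the clamp, and the arm leans outwards. The tray lip corners are at about (355,325), (272,260), (303,224) and (384,287) in the top image.

Run:
```python
from h import *
q=onplane("top",[[355,325],[272,260],[303,224],[384,286]],.008); print(q.round(4))
yaw=np.arctan2(*(q[0]-q[1])[1::-1]); yaw2=np.arctan2(*(q[3]-q[2])[1::-1]); y3=np.arctan2(*(q[3]-q[0])[1::-1])-np.pi/2
print(np.degrees([yaw,yaw2,y3]), np.linalg.norm(q-np.roll(q,1,0),axis=1))
# side view: rack top corners (crop scale 400/150 , 347/140)
s=lambda p:[(270+(p[0]-400)*150/400),195+p[1]*140/347]
r=onplane("side",[s((686,22)),s((750,65)),s((713,82)),s((650,40))],.154); print(r.round(4),r.mean(0))
l=onplane("side",[s((760,197)),s((557,305)),s((648,143))],.012); print("lip corners +x+y?, -x",l.round(4))
f=onplane("side",[s((522,325)),s((440,247))],.0); print(f.round(4))
print(onplane("top",[[335,230],[315,322]],.03), onplane("side",[s((733,245)),s((488,170))],.032))
t=onplane("top",[[279,227]],.13);print("tip",t)
```

```text
[[ 0.4031 -0.0404  0.008 ]
 [ 0.5751  0.1463  0.008 ]
 [ 0.6596  0.0646  0.008 ]
 [ 0.4891 -0.1187  0.008 ]]
[-132.65051854 -132.93076814 -132.3281888 ] [0.11628184 0.25382455 0.11754033 0.25025328]
[[ 0.4789 -0.1042  0.154 ]
 [ 0.4209 -0.0491  0.154 ]
 [ 0.4478 -0.0204  0.154 ]
 [ 0.5051 -0.0722  0.154 ]] [ 0.46314751 -0.06146105  0.154     ]
lip corners +x+y?, -x [[ 0.4014 -0.0374  0.012 ]
 [ 0.5492  0.1255  0.012 ]
 [ 0.506  -0.0975  0.012 ]]
[[ 0.5745  0.1419  0.    ]
 [ 0.6607  0.0609 -0.    ]]
[[ 0.63181265 -0.01267237  0.03      ]
 [ 0.41669793  0.052376    0.03      ]] [[ 0.4178941   0.04985245  0.032     ]
 [ 0.63414386 -0.01326825  0.032     ]]
tip [[0.62308828 0.11260972 0.13      ]]
```

Run:
```python
from h import *
s=read_state(); print(s["t"],s["tcp_pos"],np.round(s["eef_rot"],3),s["grip_width"])
```

```text
0.1 [0.17549715 0.59942327 0.24934087] [[ 0.281  0.96  -0.   ]
 [ 0.96  -0.281 -0.001]
 [-0.001  0.    -1.   ]] 0.9962192339931559
```

Request:
drive_tool(commands=[{"jaw": 0, "x": 1.2, "y": -3.6, "z": 0, "roll": -6}, {"jaw": 0, "x": 2.4, "y": -7.2, "z": 0, "roll": -12}, {"jaw": 0, "x": 3.6, "y": -10.8, "z": 0, "roll": -18}, {"jaw": 0, "x": 4.8, "y": -14.4, "z": 0, "roll": -24}, {"jaw": 0, "x": 6, "y": -18, "z": 0, "roll": -30}, {"jaw": 0, "x": 7.2, "y": -21.6, "z": 0, "roll": -36}, {"jaw": 0, "x": 8.4, "y": -25.2, "z": 0, "roll": -42}, {"jaw": 0, "x": 9.6, "y": -28.8, "z": 0, "roll": -48}, {"jaw": 0, "x": 10.8, "y": -32.4, "z": 0, "roll": -54}, {"jaw": 0, "x": 12, "y": -36, "z": 0, "roll": -60}, {"jaw": 0, "x": 13.2, "y": -39.6, "z": 0, "roll": -66}, {"jaw": 0, "x": 14.4, "y": -43.2, "z": 0, "roll": -72}, {"jaw": 0, "x": 15.6, "y": -46.8, "z": 0, "roll": -78}, {"jaw": 0, "x": 16.8, "y": -50.4, "z": 0, "roll": -84}, {"jaw": 0, "x": 18, "y": -54, "z": 0, "roll": -90}, {"jaw": 0, "x": 19.2, "y": -57.6, "z": 0, "roll": -96}, {"jaw": 0, "x": 20.4, "y": -61.2, "z": 0, "roll": -102}, {"jaw": 0, "x": 21.6, "y": -64.8, "z": 0, "roll": -108}, {"jaw": 0, "x": 22.8, "y": -68.4, "z": 0, "roll": -114}, {"jaw": 0, "x": 23.6, "y": -71.6, "z": 0, "roll": -116.4}])

```text
t: 1.77
tcp_pos: [0.4121, -0.1186, 0.25]
eef_rot: [[0.73, -0.683, 0.001], [-0.683, -0.73, -0.0], [0.001, -0.0, -1.0]]
force: [1.2, -0.1, 0.6]
grip_width: 0.001
```

Request:
drive_tool(commands=[{"jaw": 0, "x": 0, "y": 0, "z": -3.5, "roll": 0}, {"jaw": 0, "x": 0, "y": 0, "z": -7, "roll": 0}, {"jaw": 0, "x": 0, "y": 0, "z": -10, "roll": 0}, {"jaw": 0, "x": 0, "y": 0, "z": -11.5, "roll": 0}, {"jaw": 0, "x": 0.68, "y": 0.74, "z": -11.5, "roll": 0}, {"jaw": 0, "x": 1.36, "y": 1.47, "z": -11.5, "roll": 0}, {"jaw": 0, "x": 1.7, "y": 1.84, "z": -11.5, "roll": 0}, {"jaw": 0, "x": 1.7, "y": 1.84, "z": -11.5, "roll": 0}])

```text
t: 2.43
tcp_pos: [0.4309, -0.097, 0.1364]
eef_rot: [[0.736, -0.677, 0.003], [-0.677, -0.736, -0.001], [0.003, -0.002, -1.0]]
force: [1.0, -0.3, 0.5]
grip_width: 0.004
```

Run:
```python
from h import *
a=camera("top")[190:350,245:425]; b=camera("side")[150:340,260:450]
cv2.imwrite("pics/c2.png",np.hstack([cv2.resize(a,(400,356)),cv2.resize(b,(400,356))]))
```

```text
(no output)
```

View pics/c2.png

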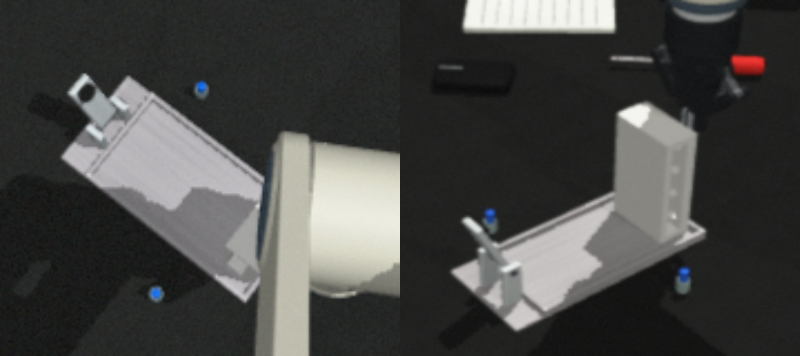

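The side crop shows the closed fingers at about (690,125), behind the hole face near its top and middle. Pushing now.

Request:
drive_tool(commands=[{"jaw": 0, "x": 0.34, "y": 0.37, "z": 0, "roll": 0}, {"jaw": 0, "x": 0.68, "y": 0.74, "z": 0, "roll": 0}, {"jaw": 0, "x": 1.02, "y": 1.1, "z": 0, "roll": 0}, {"jaw": 0, "x": 1.36, "y": 1.47, "z": 0, "roll": 0}, {"jaw": 0, "x": 1.7, "y": 1.84, "z": 0, "roll": 0}, {"jaw": 0, "x": 2.03, "y": 2.2, "z": 0, "roll": 0}])

```text
t: 3.03
tcp_pos: [0.4492, -0.0754, 0.135]
eef_rot: [[0.735, -0.678, -0.0], [-0.678, -0.735, -0.0], [-0.0, 0.0, -1.0]]
force: [-0.2, -0.9, 0.5]
grip_width: 0.001
```

Run:
```python
from h import *
b=camera("side")[150:340,260:450]
cv2.imwrite("pics/c3.png",cv2.resize(b,(400,400)))
```

```text
(no output)
```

View pics/c3.png

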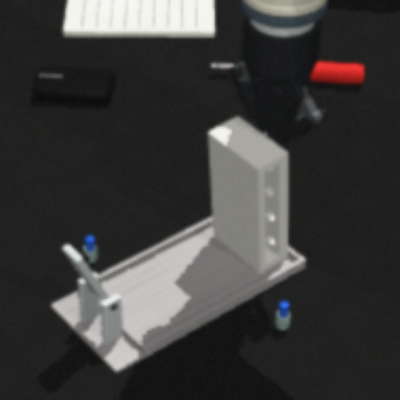

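The rack has just begun to lean, with no sliding, and the contact force is about 1 N. I'll carry on for 40 mm.

Request:
drive_tool(commands=[{"jaw": 0, "x": 0.34, "y": 0.37, "z": 0, "roll": 0}, {"jaw": 0, "x": 0.68, "y": 0.74, "z": 0, "roll": 0}, {"jaw": 0, "x": 1.02, "y": 1.1, "z": 0, "roll": 0}, {"jaw": 0, "x": 1.36, "y": 1.47, "z": 0, "roll": 0}, {"jaw": 0, "x": 1.7, "y": 1.84, "z": 0, "roll": 0}, {"jaw": 0, "x": 2.03, "y": 2.2, "z": 0, "roll": 0}, {"jaw": 0, "x": 2.37, "y": 2.57, "z": 0, "roll": 0}, {"jaw": 0, "x": 2.7, "y": 2.94, "z": 0, "roll": 0}, {"jaw": 0, "x": 2.7, "y": 2.94, "z": 0, "roll": 0}, {"jaw": 0, "x": 2.7, "y": 2.94, "z": 0, "roll": 0}, {"jaw": 0, "x": 2.7, "y": 2.94, "z": 2, "roll": 0}, {"jaw": 0, "x": 2.7, "y": 2.94, "z": 5, "roll": 0}, {"jaw": 0, "x": 2.7, "y": 2.94, "z": 9, "roll": 0}])

```text
t: 4.17
tcp_pos: [0.4738, -0.0463, 0.2239]
eef_rot: [[0.735, -0.678, -0.005], [-0.678, -0.735, 0.0], [-0.004, 0.003, -1.0]]
force: [0.6, -0.5, -0.5]
grip_width: -0.001
```

Run:
```python
from h import *
a=camera("top")[190:350,245:425]; b=camera("side")[150:340,260:450]
cv2.imwrite("pics/c4.png",np.hstack([cv2.resize(a,(400,356)),cv2.resize(b,(400,400))[22:378]]))
```

```text
(no output)
```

View pics/c4.png

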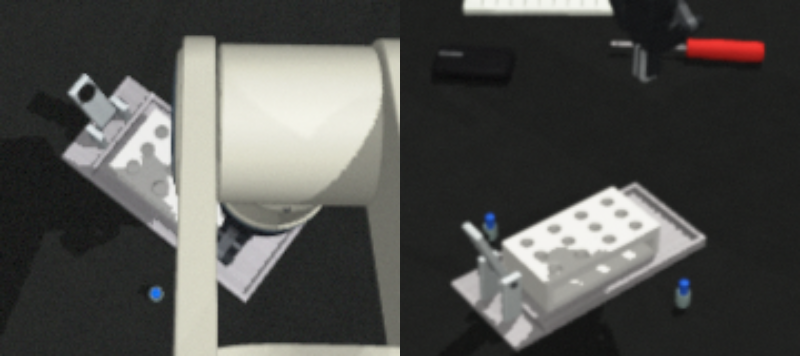

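The rack lies flat with its holes up. Its head end is at about (530,255) in the side crop, just short of the bracket. I'll work out its position and move round behind the clamp.

Request:
drive_tool(commands=[{"jaw": 0, "x": 2.5, "y": 2.7, "z": 0, "roll": 0}, {"jaw": 0, "x": 5, "y": 5.4, "z": 0, "roll": 0}, {"jaw": 0, "x": 7.5, "y": 8.1, "z": 0, "roll": 0}, {"jaw": 0, "x": 10, "y": 10.8, "z": 0, "roll": 0}, {"jaw": 0, "x": 12.5, "y": 13.5, "z": 0, "roll": 0}, {"jaw": 0, "x": 15, "y": 16.2, "z": 0, "roll": 0}, {"jaw": 0, "x": 17.3, "y": 18.7, "z": 0, "roll": 0}, {"jaw": 0, "x": 17.3, "y": 18.7, "z": 0, "roll": 0}, {"jaw": 0, "x": 17.3, "y": 18.7, "z": 0, "roll": 0}])

```text
t: 5.02
tcp_pos: [0.6492, 0.1417, 0.2237]
eef_rot: [[0.736, -0.677, -0.001], [-0.677, -0.736, -0.0], [-0.001, 0.001, -1.0]]
force: [-0.9, -0.9, 0.1]
grip_width: -0.002
```

Run:
```python
from h import *
y=np.radians(-132.7);R=np.array([[np.cos(y),-np.sin(y)],[np.sin(y),np.cos(y)]]);c=np.array([.5207,.0013])
p=[[260+(a-400)/2.105,150+(b+22)/2.105] for a,b in((503,240),(617,188),(660,222),(553,270))]
print("rack top corners in tray",((onplane("side",p,.044)[:,:2]-c)@R).round(3))
w=camera("top"); g=w.min(2)
# clamp tip end from side picture: crop (470,226)
q=[[260+(468-400)/2.105,150+(224+22)/2.105]]
print("tip tray",((onplane("side",q,.128)[:,:2]-c)@R).round(3))
s=read_state()["tcp_pos"];print(s,(np.array(s[:2])-c)@R)
b=camera("side")[150:340,220:410]
cv2.imwrite("pics/c5.png",cv2.resize(b,(500,500)))
```

```text
rack top corners in tray [[-0.084  0.044]
 [ 0.065  0.036]
 [ 0.065 -0.035]
 [-0.07  -0.024]]
tip tray [[-0.149  0.008]]
[0.64835343 0.1406585  0.22378218] [-0.18898601 -0.00069295]
```

View pics/c5.png

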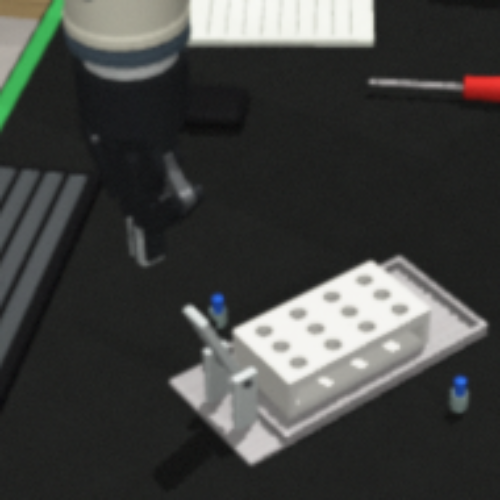

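Run:
```python
from h import *
for d in(.0,.019,.032): print(d,(proj("side",[.6484,.1407,.2238-d])[0]-[220,150])*500/190)
```

```text
0.0 [143.96840278 237.42031365]
0.019 [145.77596007 257.66591928]
0.032 [146.98856565 271.26465494]
```

Request:
drive_tool(commands=[{"jaw": 0, "x": 0, "y": 0, "z": -3, "roll": 0}, {"jaw": 0, "x": 0, "y": 0, "z": -6, "roll": 0}, {"jaw": 0, "x": 0, "y": 0, "z": -9, "roll": 0}, {"jaw": 0, "x": 0, "y": 0, "z": -10, "roll": 0}, {"jaw": 0, "x": -0.68, "y": -0.74, "z": -10, "roll": 0}, {"jaw": 0, "x": -1.36, "y": -1.47, "z": -10, "roll": 0}, {"jaw": 0, "x": -2.03, "y": -2.2, "z": -10, "roll": 0}, {"jaw": 0, "x": -2.7, "y": -2.94, "z": -10, "roll": 0}, {"jaw": 0, "x": -3.4, "y": -3.68, "z": -10, "roll": 0}, {"jaw": 0, "x": -3.4, "y": -3.68, "z": -10, "roll": 0}])

```text
t: 5.95
tcp_pos: [0.6137, 0.1022, 0.1261]
eef_rot: [[0.734, -0.679, 0.0], [-0.679, -0.734, -0.0], [0.0, -0.0, -1.0]]
force: [0.4, -0.3, -0.7]
grip_width: 0.001
```

Run:
```python
from h import *
b=camera("side")[180:340,240:400]
cv2.imwrite("pics/c6.png",cv2.resize(b,(500,500)))
```

```text
(no output)
```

View pics/c6.png

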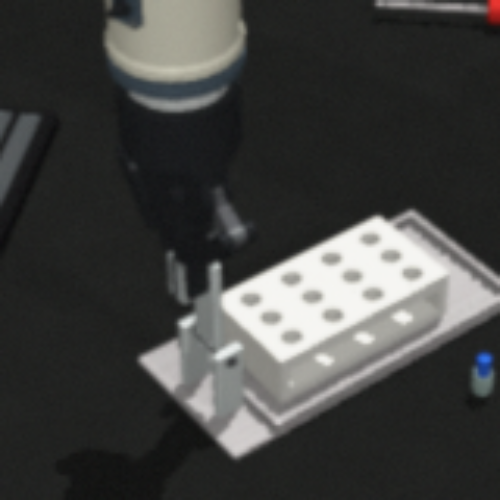

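The fingers are touching the back of the arm, which is now about vertical at (212,290). I'll follow the arc over and down.

Request:
drive_tool(commands=[{"jaw": 0, "x": -0.68, "y": -0.74, "z": 0, "roll": 0}, {"jaw": 0, "x": -1.36, "y": -1.47, "z": 0, "roll": 0}, {"jaw": 0, "x": -2.1, "y": -2.28, "z": 0, "roll": 0}, {"jaw": 0, "x": -2.58, "y": -2.79, "z": -0.4, "roll": 0}, {"jaw": 0, "x": -3.05, "y": -3.31, "z": -0.8, "roll": 0}, {"jaw": 0, "x": -3.39, "y": -3.68, "z": -1.35, "roll": 0}, {"jaw": 0, "x": -3.73, "y": -4.04, "z": -1.95, "roll": 0}, {"jaw": 0, "x": -4.0, "y": -4.34, "z": -2.65, "roll": 0}, {"jaw": 0, "x": -4.2, "y": -4.56, "z": -3.36, "roll": 0}, {"jaw": 0, "x": -4.34, "y": -4.7, "z": -4.0, "roll": 0}, {"jaw": 0, "x": -4.41, "y": -4.78, "z": -4.5, "roll": 0}, {"jaw": 0, "x": -4.41, "y": -4.78, "z": -4.5, "roll": 0}])

```text
t: 7.0
tcp_pos: [0.57, 0.0559, 0.0786]
eef_rot: [[0.735, -0.678, -0.002], [-0.678, -0.735, -0.0], [-0.001, 0.002, -1.0]]
force: [-0.2, 0.3, 0.7]
grip_width: -0.005
```

Run:
```python
from h import *
b=camera("side")[180:340,240:400]
cv2.imwrite("pics/c7.png",cv2.resize(b,(500,500))); s=read_state(); print(s["tcp_pos"],s["force"])
```

```text
[0.57038002 0.05605535 0.07916186] [-0.27144602  0.1103791   0.06624436]
```

View pics/c7.png

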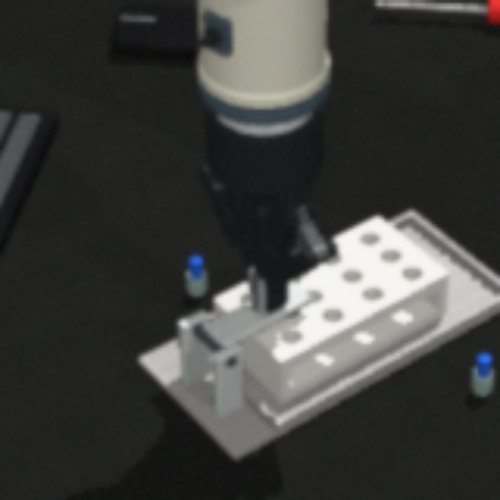

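The arm is almost level under the fingertips, which are at z of about 0.060. I'll press a few mm more until the force rises.

Request:
drive_tool(commands=[{"jaw": 0, "x": 0, "y": 0, "z": -0.2, "roll": 0}, {"jaw": 0, "x": 0, "y": 0, "z": -0.35, "roll": 0}, {"jaw": 0, "x": 0, "y": 0, "z": -0.35, "roll": 0}, {"jaw": 0, "x": 0, "y": 0, "z": -0.35, "roll": 0}])

```text
t: 7.38
tcp_pos: [0.5709, 0.0561, 0.0766]
eef_rot: [[0.735, -0.678, 0.0], [-0.678, -0.735, 0.0], [0.0, -0.0, -1.0]]
force: [0.1, 0.2, 0.0]
grip_width: 0.003
```

Request:
drive_tool(commands=[{"jaw": 0, "x": 0, "y": 0, "z": -0.1, "roll": 0}, {"jaw": 0, "x": 0, "y": 0, "z": -0.2, "roll": 0}, {"jaw": 0, "x": 0, "y": 0, "z": -0.2, "roll": 0}, {"jaw": 0, "x": 0, "y": 0, "z": -0.2, "roll": 0}])

```text
t: 7.72
tcp_pos: [0.5711, 0.0561, 0.0757]
eef_rot: [[0.735, -0.678, 0.001], [-0.678, -0.735, 0.0], [0.0, -0.001, -1.0]]
force: [-3.2, -1.0, 13.1]
grip_width: -0.002
```

13 N upward means the pad is seated on the rack. Retreating and checking.

Request:
drive_tool(commands=[{"jaw": 0, "x": 0, "y": 0, "z": 1, "roll": 0}, {"jaw": 0, "x": 0, "y": 0, "z": 4, "roll": 0}, {"jaw": 0, "x": 0, "y": 0, "z": 8, "roll": 0}, {"jaw": 0, "x": 0, "y": 0, "z": 12, "roll": 0}, {"jaw": 0, "x": 0, "y": 0, "z": 16, "roll": 0}, {"jaw": 0, "x": 0, "y": 0, "z": 16, "roll": 0}, {"jaw": 0, "x": 0, "y": 0, "z": 16, "roll": 0}])

```text
t: 8.3
tcp_pos: [0.5724, 0.0562, 0.2378]
eef_rot: [[0.735, -0.678, 0.006], [-0.678, -0.735, 0.001], [0.004, -0.005, -1.0]]
force: [-1.0, -0.1, -0.8]
grip_width: 0.0
```

Run:
```python
from h import *
b=camera("side")[180:340,240:400]
cv2.imwrite("pics/c8.png",cv2.resize(b,(500,500))); s=read_state(); print(s["tcp_pos"],s["force"])
```

```text
[0.57112734 0.05607071 0.23560959] [-0.45798869 -0.14631638 -0.77974469]
```

View pics/c8.png

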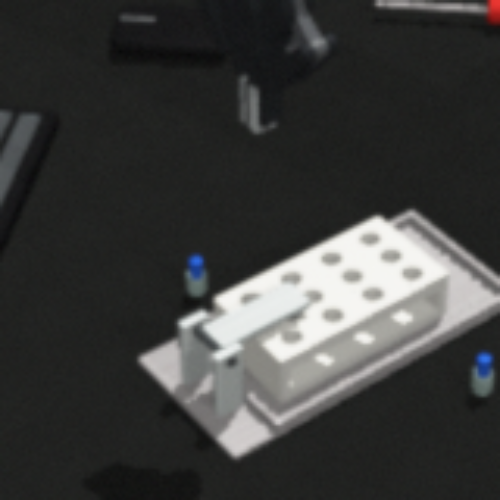

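The clamp arm lies level on the rack, from (205,335) to (310,295). The rack is flat, both vials are standing, and the robot is clear.

```bash
python3 -c "
from cell import *
print(job_done())"
```

```text
the job is handed in; nothing more can be done
None
```

I pushed the rack over with the closed fingertips, then pushed the clamp arm over and down onto it, and handed the job in at about 8.4 s. Nothing was gripped or lifted.

- **Rack:** it lies flat with its holes up. After it fell I measured its origin at about tray x 65 mm, y 0 mm. I did not re-measure after clamping, but the last picture shows it unmoved.
- **Clamp:** I pressed until the wrist read 13 N upward, with the fingertips about 57 mm above the bench, which matches a joint angle near 0 rad. The last picture shows the arm still level on the rack. The angle is worked out from geometry, not read directly.
- **Surroundings:** both vials were still standing in the last picture, and the gripper was clear at about 0.24 m. That picture was a crop, so the bottle and beaker were not in it, but my path stayed above them.

No check failed. One picked rack corner, partly hidden behind the clamp, was about 1 cm off from the other three, and I put that down to imprecise pixel picking.

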